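# Reset the bench oiler

### The arm

A 6-joint arm with a two-finger parallel gripper is mounted at the origin on the work surface. World frame = base frame: x ahead of the robot, y to its left, z up, the work surface at z = 0. Lengths are in m, angles in degrees, forces in N, time in s.
With the tool pointing down it reaches from about 0.275 to 0.975 m from the base axis. Payload 8.4 kg.
Tool frame: the origin (TCP) lies at the very end of the fingers, on their centre line; the grasp point (between the pads) lies 19 mm behind it; x points along the fingers, y is the direction in which the jaws open and shut, and the axes are right-handed (so a half turn about x gives the same grasp; the last joint's range is limited). The gripper opens to 92 mm and grips with 3 to 60 N. Pads are 20 mm wide; open, the fingers measure 128 mm over their backs; the gripper's body (75 mm by 189 mm) begins 69 mm behind the grasp point.
Start: joints at [-73.877, 20.225, 93.587, -0, 66.188, -0.138], TCP at [0.175, -0.6, 0.184] pointing down, gripper open.
Joint ranges: [-150.9, 150.9], [-52.94, 120.26], [3.33, 152.33], [-74.26, 254.26], [0, 154.13], [-172.89, 172.89]. Speed limits (degrees/s): [127.2, 127.2, 159.86, 180, 180, 180].

### API

Orientations are given as [roll, pitch, yaw] about the fixed x, y, z axes, in that order (R = Rz(yaw) Ry(pitch) Rx(roll)).
In Python, from bench import get_obs, snapshot, camera_params, close_job gives the robot as it stands. The module is installed in compiled form; this text tells all that it offers.
- The arm moves only by the tool arm_command, never from a script. Its arguments are lists of equal length, an entry for each row: "gripper": the opening, from 0 (shut) to 1 (fully open); "slide": the shift along the tool's x, y, z in cm, a list of three; "rot": the turn, a rotation vector about the tool's x, y, z in degrees, a list of three. In form: {"gripper": [gripper, ...], "slide": [[tx, ty, tz], ...], "rot": [[wx, wy, wz], ...]}. A call has 1 to 12 rows; each row is the pose to reach, as a shift and turn from the pose commanded when the call began, along the tool's axes at that moment; what a row does not reach only later rows make up. A row lasts 1/12 s, in which the tool goes at most 41.7 mm and 7.16 degrees, less where a joint would pass 70% of its speed; a pose out of reach is approached as far as the arm can. A call with a gripper value outside its range is refused whole. The fingers move at their own pace and stop on an object; the grip force is fixed at half the most. Time passes only in rows, so rows that repeat a pose let the fingers close. It gives the time, the measured TCP pose, the force and the opening at its end, in the units of the state.
- get_obs(): the state, without advancing time (a new reading comes with each control period).
- snapshot(name): name is "scene" or "top"; returns the picture (420x560x3 uint8, red, green, blue); there is no depth.
- camera_params(name): a dict with "camera_matrix" (3x3 intrinsics, pixels), "k1" (the pictures are not rectified: a ray, as slopes to the right and down, at radius r is drawn at 1 + k1 r^2 times it, then the intrinsics apply), "R" (3x3) and "t" (3): a world point X has camera coordinates R X + t. Camera axes: x right, y down, z forward; pixel columns grow to the right and rows downward; lengths in m; the calibration is good to about 2 mm. A picture is of the moment at which its call begins. camera_params takes no time and is no camera call.
- close_job(): hands the job in, once; it reports no verdict.
The state is a dict: "clock": time; "qpos": joint angles; "dq": joint speeds; "joint_torque": joint torques, N m; "tool_pos": TCP position; "orientation": TCP orientation; "ft_force": force on the tool from outside, world axes, zero at the start; "ft_torque": the same for the moment, N m; "width": opening from 0.0 (shut) to 1.0 (fully open).
Only numpy, scipy, OpenCV 4.12 (cv2) and the standard library are available. Lean on these libraries where they do the work, as an engineer would, in place of code of your own. Each camera call takes 0.05 s, during which the arm holds its last target.

### The job

Take the dipstick out of its rest block and push it fully home, upright, into the narrow filler neck of the bench oiler. Then screw the oiler's wheel valve shut (clockwise from above) until it stops, and back it off exactly two full turns. Finish still gripping the wheel's upright crank handle between the fingers, wheel at rest, and leave the things around the work where they are.

Things in the scene. Friction and masses are not known exactly. Their poses are not given: they have to be found in the camera images.
- oiler: bench oiler bolted to the bench (fixed, but its place and yaw differ from run to run): base plate 90 x 300 x 12 mm; at its -y end an aluminium tank block 85 x 85 mm, top 57 mm above the bench, with a steel filler neck standing on it; at its +y end a brass needle valve with a horizontal three-spoke handwheel; a copper pipe joins them. Origin: underside of the base plate, centre; z up, y along the plate from filler neck to valve, 200 mm from one to the other.
- filler_mouth (a point): centre of the filler neck's rim, 90 mm above the bench. Neck 20 mm outside, flared to 25 mm at the rim; bore 12 mm, flared to about 17 mm in the top 7 mm; straight down and open to the bench, so 90 mm deep.
- dipstick: loose dipstick, about 50 g, standing upright in the rest block. Origin: tip of the rod; z up along the rod towards the grip. Steel rod 8 mm thick with a tapered tip (4 mm), 75 mm long up to a steel collar 24 mm across and 5 mm thick, above it a black round grip 16 mm across and 36 mm tall (80 to 116 mm from the tip). It is fully home when the collar's underside sits on the rim of the neck.
- dipstick_collar (a point): centre of the collar's underside, on the dipstick's axis, 75 mm above its tip.
- rest: grey rest block 55 x 55 x 85 mm, fixed, to the left or right of the oiler. Origin: centre of its underside. A 12 mm upright hole through its centre holds the dipstick's rod, the collar resting on the block's top, so the dipstick must be lifted 80 mm to come free.
- valve (a joint): turn of the handwheel in rad: 0 = shut, against a hard stop; it grows as the wheel is turned counter-clockwise seen from above (opening), one turn is 6.283; free to 4 turns. It starts between a quarter and three quarters of a turn open. It does not rise, stays where it is left, and needs about 2 to 3 N of sideways push at the crank handle. When shut, the crank handle lies on the oiler's -x side of the wheel's axis.
- wheel_center (a point): on the wheel's vertical axis, at the height of the middle of its rim, 112 mm above the bench. Wheel of dark steel, rim circle 40 mm in radius, bar 12 mm thick (top of rim and hub at most 118 mm above the bench).
- crank_mid (a point): middle of the crank handle's grip: a black upright revolving sleeve on the wheel's rim, 40 mm from the wheel's axis, 18 mm across, 48 mm tall, from 120 to 168 mm above the bench; this point is 146 mm above the bench. The sleeve spins freely on its own upright pin, so a gripper need not turn as it carries the handle round the circle.
- crank_grip: the crank handle's revolving sleeve itself; origin at its lower end, 120 mm above the bench.
- tin: bystander: closed tin 70 mm across, 100 mm tall, on the bench at the side of the oiler away from the rest block; origin under its centre.
- disc: bystander: grinding disc 100 mm across, 22 mm thick, lying on the bench beyond the oiler; origin under its centre.
- spanner: bystander: spanner lying on the bench beyond the oiler.

How it is judged (in metres and radians):
On the way, in this order (a step that is already met when the one before it is completed fails the run):
1. the dipstick is fully home in the filler neck (horizontal distance between dipstick_collar and filler_mouth below 0.006 m and z of dipstick_collar in the frame of filler_mouth between -0.004 and 0.004 m and angle between dipstick's own z axis and vertical below 0.09 rad), for 0.2 s.
2. the wheel valve is shut against its stop (value of joint valve below 0.08 rad), for 0.1 s.
At the end, for the whole second after the job is handed in: Valve at rest two turns (12.57 rad, within 0.25 rad) open from its stop; fingers grip the crank sleeve with over 1.5 N, its axis within 15 mm of the grasp point, its middle within 35 mm; dipstick still home: collar within 4 mm of the rim and 6 mm of its centre, within 5 degrees of upright (value of joint valve between 12.316 and 12.816 rad and velocity of joint valve between -0.1 and 0.1 rad/s and contact force between the fingers and crank_grip above 1.5 N and distance between the grasp point and crank_mid below 0.035 m and horizontal distance between the grasp point and crank_mid below 0.015 m and horizontal distance between dipstick_collar and filler_mouth below 0.006 m and z of dipstick_collar in the frame of filler_mouth below 0.004 m and angle between dipstick's own z axis and vertical below 0.09 rad); the arm keeps its last pose, push and grip.
It fails at once if the tin, the disc or the spanner is shoved more than 30 mm (distance of any of tin, disc, spanner from where it was at the start of the episode above 0.03 m).
It also fails if it takes over 72 s, if anything falls off the work surface, if the arm or the gripper's body presses on something with over 40 N, if the wrist force passes 120 N, or if a joint passes its speed limit or range.

## Working session

There is one attempt and no reset: what is moved stays moved. The work goes in short steps, Python scripts to look and compute and a tool call to move; the robot and the scene stay as the last step left them, time stands still between calls to the robot, and variables do not carry over. Pictures are saved under pics/ and viewed, and the job is handed in when it is done.

Besides the shell and the picture viewer there is one more tool, called after "Request:" as name(argument=value, ...) on one line, values as JSON. arm_command: Moves the arm, as the interface text tells. Its arguments: {"type":"object","properties":{"gripper":{"type":"array"},"slide":{"type":"array"},"rot":{"type":"array"}},"required":["gripper","slide","rot"]}

```bash
mkdir -p pics; python3 - <<'E'
from bench import *
import cv2,json
for n in("scene","top"):
    im=snapshot(n); cv2.imwrite(f"pics/{n}0.png",im[:,:,::-1]); p=camera_params(n); print(n,p)
o=get_obs(); print(o)
E
```

```text
scene {'camera_matrix': array([[386.6643603 ,   0.        , 278.99635965],
       [  0.        , 386.6643603 , 214.26968261],
       [  0.        ,   0.        ,   1.        ]]), 'k1': -0.06152099071787707, 'R': array([[ 0.84715688,  0.53109077,  0.01636501],
       [ 0.36430667, -0.55814365, -0.74549066],
       [-0.38678919,  0.63750942, -0.66631514]]), 't': array([-0.5039601 , -0.15461036,  1.28984364])}
top {'camera_matrix': array([[504.60467439,   0.        , 284.21242334],
       [  0.        , 504.60467439, 205.87852421],
       [  0.        ,   0.        ,   1.        ]]), 'k1': -0.07636829606668188, 'R': array([[-0.02845166, -0.99956958,  0.007152  ],
       [-0.99558525,  0.02769657, -0.08968232],
       [ 0.08944563, -0.00967203, -0.99594474]]), 't': array([0.00175938, 0.63475431, 1.24859809])}
{'clock': 0.1, 'qpos': array([-7.38758868e+01,  2.02581961e+01,  9.36238351e+01, -5.47668296e-04,
        6.61873617e+01, -1.38787214e-01]), 'dq': array([ 0.00725223, -0.05264597, -0.0550068 ,  0.16223709, -0.03446686,
        0.00392395]), 'joint_torque': array([ 3.18516986e-04, -5.94903767e+01, -3.34930408e+01,  6.99163112e-02,
        1.83158449e-02, -2.92678112e-05]), 'tool_pos': array([ 0.17488096, -0.59954478,  0.18364962]), 'orientation': array([-89.72531624,  89.93060531, 106.53780559]), 'ft_force': array([ 0.1566872 ,  0.78573137, -0.11251996]), 'ft_torque': array([-0.01883619, -0.06699492, -0.0070928 ]), 'width': 0.9998642755433166}
```

View pics/scene0.png

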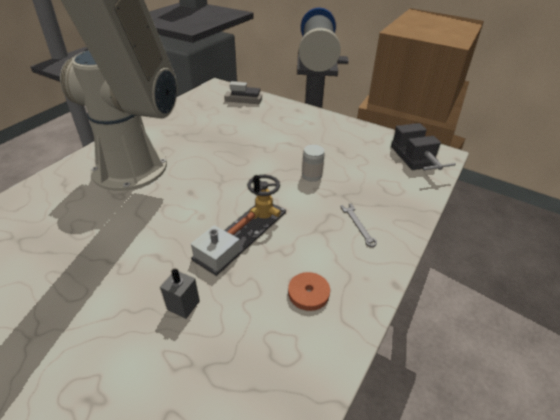

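View pics/top0.png

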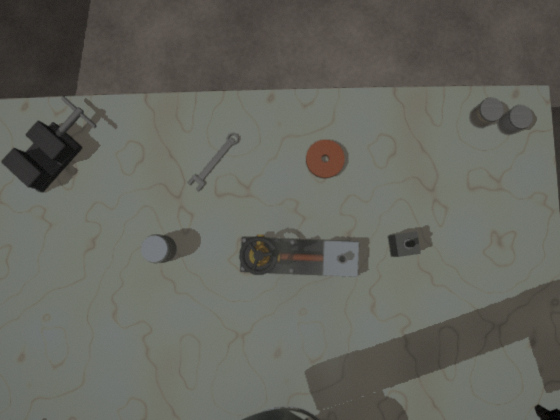

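The scene view shows the rest block at about (180,292) with the dipstick grip at (175,276), the neck at (213,236), the wheel at (264,185) and the crank at (257,183). In the top view the wheel is at (258,256), the neck at (346,257) and the dipstick at (411,242). I'll zoom in on these.

```bash
cat > h.py <<'E'
import numpy as np,cv2
from bench import *
def P(n): 
    p=camera_params(n); return p['camera_matrix'],p['k1'],p['R'],p['t']
def ray(n,uv):
    K,k1,R,t=P(n)
    d=cv2.undistortPoints(np.array([[uv]],float),K,np.array([k1,0,0,0.]))[0,0]
    return -R.T@t, R.T@np.array([d[0],d[1],1])
def plane(n,uv,z):
    o,d=ray(n,uv); return o+d*(z-o[2])/d[2]
def proj(n,X):
    K,k1,R,t=P(n)
    return cv2.projectPoints(np.array(X,float).reshape(-1,1,3),cv2.Rodrigues(R)[0],t,K,np.array([k1,0,0,0.]))[0][:,0]
def tri(a,b):
    o1,d1=ray('scene',a);o2,d2=ray('top',b)
    s=np.linalg.lstsq(np.c_[d1,-d2],o2-o1,rcond=None)[0]
    p,q=o1+s[0]*d1,o2+s[1]*d2
    return (p+q)/2,np.linalg.norm(p-q)
def crop(im,x,y,w,h,s,name):
    c=cv2.resize(im[y:y+h,x:x+w],None,fx=s,fy=s,interpolation=cv2.INTER_CUBIC); 
    cv2.imwrite('pics/'+name,np.ascontiguousarray(c))
E
python3 - <<'E'
from h import *
t=cv2.imread('pics/top0.png');s=cv2.imread('pics/scene0.png')
crop(t,230,220,200,65,4,'tz.png'); crop(s,155,165,140,150,4,'sz.png')
E
```

```text
(no output)
```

View pics/tz.png

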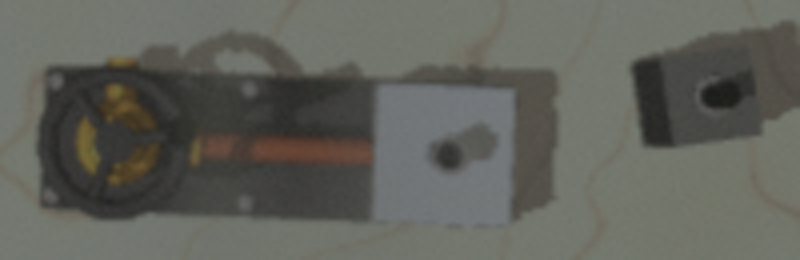

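View pics/sz.png

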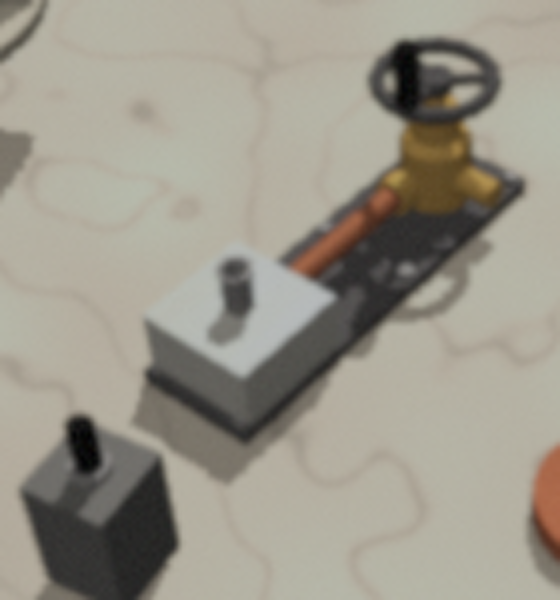

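```bash
python3 - <<'E'
from h import *
T=lambda u,v:((u+.5)/4-.5+230,(v+.5)/4-.5+220)
S=lambda u,v:((u+.5)/4-.5+155,(v+.5)/4-.5+165)
np.set_printoptions(precision=4,suppress=True)
def rep(n,s,t,z):
    print(n,'top',plane('top',T(*t),z),'scene',plane('scene',S(*s),z) if s else'', tri(S(*s),T(*t)) if s else '')
rep('neck',(235,264),(447,154),.09)
rep('collar',(88,468),(718,94),.09)
rep('wheel',(435,80),(116,144),.112)
# tank top corners
C=[plane('top',T(*q),.057) for q in[(376,85),(516,89),(515,223),(372,219)]];print('tank',np.mean(C,0));[print(c) for c in C]
C=[plane('scene',S(*q),.057) for q in[(147,320),(238,243),(338,297),(243,377)]];print('tankS',np.mean(C,0));[print(c) for c in C]
C=[plane('top',T(*q),.085) for q in[(664,57),(752,50),(762,134),(673,147)]];print('rest',np.mean(C,0));[print(c) for c in C]
C=[plane('scene',S(*q),.085) for q in[(22,490),(74,422),(161,458),(100,526)]];print('restS',np.mean(C,0));[print(c) for c in C]
g=plane('top',T(715,95),.126);print('griptop?',g)
for z in(.120,.168):print('crank',z,plane('scene',S(407,46 if z>.15 else 105),z))
# plate corners
for q in[(46,67),(41,206)]:print('plate',plane('top',T(*q),.012))
E
```

```text
neck top [ 0.4998 -0.1486  0.09  ] scene [ 0.4949 -0.146   0.09  ] (array([ 0.4991, -0.1488,  0.0945]), np.float64(0.002031550514255282))
collar top [ 0.5306 -0.3138  0.09  ] scene [ 0.5286 -0.3118  0.09  ] (array([ 0.5305, -0.3131,  0.0927]), np.float64(9.527641214021611e-05))
wheel top [0.5116 0.048  0.112 ] scene [0.5106 0.051  0.112 ] (array([0.512 , 0.0482, 0.1144]), np.float64(0.0008983823613158842))
tank [ 0.4993 -0.1513  0.057 ]
[ 0.5428 -0.1104  0.057 ]
[ 0.5378 -0.1967  0.057 ]
[ 0.4558 -0.1929  0.057 ]
[ 0.4609 -0.1051  0.057 ]
tankS [ 0.4991 -0.1495  0.057 ]
[ 0.4566 -0.1898  0.057 ]
[ 0.4598 -0.105   0.057 ]
[ 0.5438 -0.1091  0.057 ]
[ 0.5361 -0.194   0.057 ]
rest [ 0.529  -0.3118  0.085 ]
[ 0.554  -0.2831  0.085 ]
[ 0.5566 -0.3372  0.085 ]
[ 0.5057 -0.3408  0.085 ]
[ 0.4996 -0.2861  0.085 ]
restS [ 0.5282 -0.3115  0.085 ]
[ 0.5059 -0.3398  0.085 ]
[ 0.4963 -0.2896  0.085 ]
[ 0.5538 -0.2824  0.085 ]
[ 0.557  -0.3343  0.085 ]
griptop? [ 0.5298 -0.3028  0.126 ]
crank 0.12 [0.5162 0.0099 0.12  ]
crank 0.168 [0.5171 0.0103 0.168 ]
plate [0.561  0.0958 0.012 ]
plate [0.473  0.1009 0.012 ]
```

```bash
cat >> h.py <<'E'
from scipy.spatial.transform import Rotation as Ro
def Rt(): return Ro.from_euler('xyz',get_obs()['orientation'],degrees=True).as_matrix()
def go(p): 
    o=get_obs(); return np.round(Rt().T@(np.array(p)-o['tool_pos'])*100,2)
E
python3 - <<'E'
from h import *
np.set_printoptions(precision=4,suppress=True)
print(Rt());print(go((.53,-.3125,.184)),go((.53,-.3125,.094)))
E
```

```text
[[-0.0003  0.28   -0.96  ]
 [ 0.0012 -0.96   -0.28  ]
 [-1.     -0.0012  0.    ]]
[ -0.01 -17.61 -42.13] [  8.99 -17.6  -42.13]
```

Request:
arm_command(gripper=[1, 1, 1, 1, 1, 1, 1, 1, 1, 1, 1, 1], slide=[[0, -1.5, -3.5], [0, -3, -7], [0, -4.5, -10.5], [0, -6, -14], [0, -7.5, -17.5], [0, -9, -21], [0, -10.5, -24.5], [0, -12, -28], [0, -13.5, -31.5], [0, -15, -35], [0, -16.5, -38.6], [0, -17.6, -42.1]], rot=[[0, 0, 0], [0, 0, 0], [0, 0, 0], [0, 0, 0], [0, 0, 0], [0, 0, 0], [0, 0, 0], [0, 0, 0], [0, 0, 0], [0, 0, 0], [0, 0, 0], [0, 0, 0]])

```text
clock: 1.1
tool_pos: [0.5308, -0.3111, 0.184]
orientation: [-55.2, 90.0, 141.1]
ft_force: [0.4, -0.1, -0.0]
width: 1.001
```

```bash
python3 - <<'E'
from h import *
np.set_printoptions(precision=4,suppress=True)
for n in("scene","top"):
    im=snapshot(n)[:,:,::-1]; cv2.imwrite(f"pics/{n}1.png",im)
    if n=='top': crop(im,330,190,150,110,5,'t1.png')
    else: crop(im,110,190,150,140,4,'s1.png')
print(go((.53,-.3125,.184)),go((.53,-.3125,.094)),get_obs()['tool_pos'],get_obs()['qpos'],get_obs()['clock']);print(Rt())
E
```

```text
[-0.01  0.13  0.41] [8.99 0.14 0.42] [ 0.5336 -0.3101  0.1839] [-30.3504  19.5202  94.6559   0.0865  65.7824  43.1306] 1.2
[[ 0.0013  0.2837 -0.9589]
 [ 0.0008 -0.9589 -0.2837]
 [-1.     -0.0004 -0.0015]]
```

View pics/s1.png

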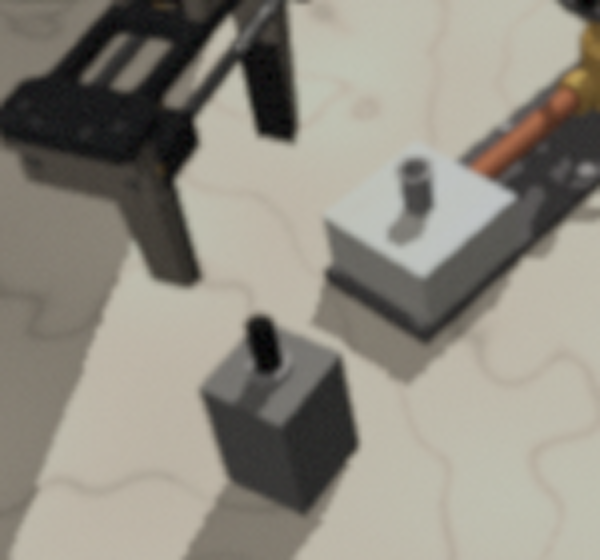

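The fingers hang above the block, either side of the grip. I'll let the arm settle, then read the offset.

Request:
arm_command(gripper=[1, 1, 1], slide=[[0, 0, 0], [0, 0, 0], [0, 0, 0]], rot=[[0, 0, 0], [0, 0, 0], [0, 0, 0]])

```text
clock: 1.45
tool_pos: [0.5288, -0.3138, 0.1841]
orientation: [-25.5, 90.0, 170.7]
ft_force: [0.2, -0.3, -0.3]
width: 1.0
```

```bash
python3 - <<'E'
from h import *
print(go((.53,-.3125,.184)),get_obs()['tool_pos'],get_obs()['dq'])
E
```

```text
[ 0.01 -0.09 -0.15] [ 0.52877617 -0.3138283   0.18406317] [-0.52785684 -0.10068034 -0.03930971  0.20061561 -0.03527229  0.11899945]
```

Request:
arm_command(gripper=[1, 1, 1, 1, 1, 1], slide=[[2, 0, 0], [4, 0, 0], [6, 0, 0], [8, 0, 0], [9, 0, 0], [9, 0, 0]], rot=[[0, 0, 0], [0, 0, 0], [0, 0, 0], [0, 0, 0], [0, 0, 0], [0, 0, 0]])

```text
clock: 1.95
tool_pos: [0.5276, -0.3131, 0.0921]
orientation: [-45.8, 89.8, 150.4]
ft_force: [-0.7, -0.2, 0.2]
width: 0.998
```

Request:
arm_command(gripper=[0, 0, 0, 0, 0, 0, 0, 0, 0, 0, 0, 0], slide=[[0, 0, 0], [0, 0, 0], [0, 0, 0], [0, 0, 0], [0, 0, 0], [0, 0, 0], [0, 0, 0], [0, 0, 0], [0, 0, 0], [0, 0, 0], [0, 0, 0], [0, 0, 0]], rot=[[0, 0, 0], [0, 0, 0], [0, 0, 0], [0, 0, 0], [0, 0, 0], [0, 0, 0], [0, 0, 0], [0, 0, 0], [0, 0, 0], [0, 0, 0], [0, 0, 0], [0, 0, 0]])

```text
clock: 2.95
tool_pos: [0.5299, -0.3131, 0.0943]
orientation: [-87.1, 90.0, 109.2]
ft_force: [-0.3, 1.7, 1.7]
width: 0.155
```

```bash
python3 - <<'E'
from h import *
o=get_obs();print(o['tool_pos'],o['width']*92,o['ft_force'],o['dq'])
for n in("scene","top"):
    im=snapshot(n)[:,:,::-1]
    if n=='scene': crop(im,110,210,140,140,4,'s2.png')
E
```

```text
[ 0.52986664 -0.31307722  0.09428282] 14.29256922967445 [-0.27489475  1.70441562  1.72909443] [-0.04524009 -0.1299283   0.04191887  0.13440411  0.32558802 -0.03899403]
```

View pics/s2.png

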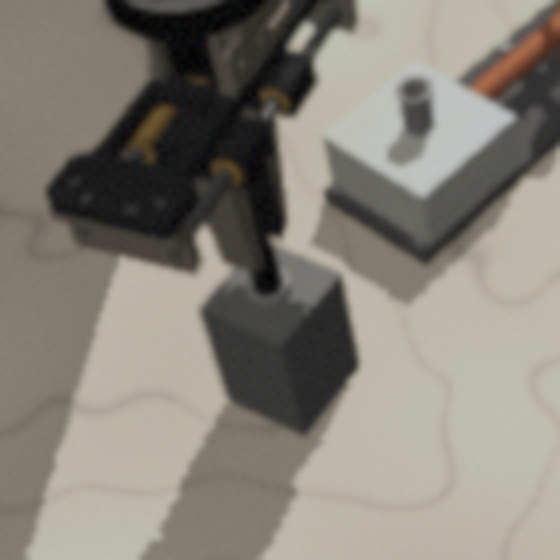

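The fingers have closed on the grip at 14.3 mm, against a nominal 16 mm with soft pads. Lifting.

Request:
arm_command(gripper=[0, 0, 0, 0, 0, 0, 0, 0, 0, 0], slide=[[-1, 0, 0], [-2.5, 0, 0], [-4, 0, 0], [-5.5, 0, 0], [-7, 0, 0], [-8.5, 0, 0], [-10, 0, 0], [-11, 0, 0], [-11, 0, 0], [-11, 0, 0]], rot=[[0, 0, 0], [0, 0, 0], [0, 0, 0], [0, 0, 0], [0, 0, 0], [0, 0, 0], [0, 0, 0], [0, 0, 0], [0, 0, 0], [0, 0, 0]])

```text
clock: 3.88
tool_pos: [0.5301, -0.3133, 0.2048]
orientation: [131.9, 89.9, -31.8]
ft_force: [-0.2, 0.5, -0.7]
width: 0.11
```

```bash
python3 - <<'E'
from h import *
o=get_obs();print(o['tool_pos'],o['width']*92,o['ft_force'],o['qpos'])
im=snapshot('scene')[:,:,::-1]; crop(im,110,150,150,150,4,'s3.png')
p=np.array(o['tool_pos']); print(go((.4995,-.15,p[2])),go((.4995,-.15,.204)))
E
```

```text
[ 0.53006891 -0.31331566  0.2047641 ] 10.101989219533362 [-0.15574023  0.53650469 -0.69277392] [-3.07255170e+01  1.83248881e+01  9.35991077e+01 -1.27326977e-03
  6.80144941e+01  4.30172656e+01]
[ -0.08 -16.49  -1.67] [-1.000e-02 -1.649e+01 -1.670e+00]
```

View pics/s3.png

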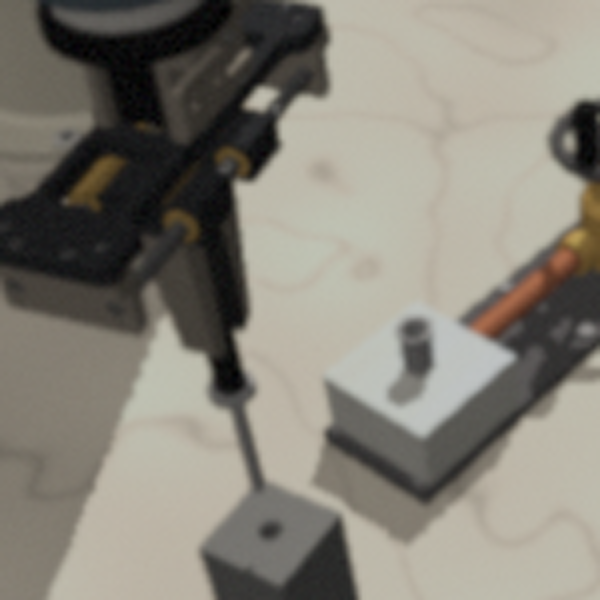

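```bash
python3 - <<'E'
from h import *
np.set_printoptions(precision=4,suppress=True)
o=get_obs();print(o['clock'],o['tool_pos'],o['width']*92)
t=snapshot('top')[:,:,::-1];crop(t,370,200,100,75,8,'t3.png')
print('tcp proj',proj('scene',o['tool_pos']),proj('top',o['tool_pos']))
S=lambda u,v:((u+.5)/4-.5+110,(v+.5)/4-.5+150)
print('collar px',S(231,388),'tip',S(262,489))
p=o['tool_pos']
for dz in(0,-.005,-.01,-.015,-.02): print(dz,'collar',proj('scene',[p[0],p[1],.195+dz]),'tip',proj('scene',[p[0],p[1],.12+dz]))
E
```

```text
3.9333 [ 0.5296 -0.313   0.2039] 9.974724521793812
tcp proj [[167.0612 245.5816]] [[421.9732 242.7307]]
collar px (167.375, 246.625) tip (175.125, 271.875)
0 collar [[167.8668 248.7117]] tip [[174.2166 273.2408]]
-0.005 collar [[168.3144 250.4488]] tip [[174.6137 274.7666]]
-0.01 collar [[168.7583 252.1705]] tip [[175.0077 276.2796]]
-0.015 collar [[169.1986 253.8771]] tip [[175.3987 277.78  ]]
-0.02 collar [[169.6354 255.5687]] tip [[175.7867 279.2679]]
```

View pics/t3.png

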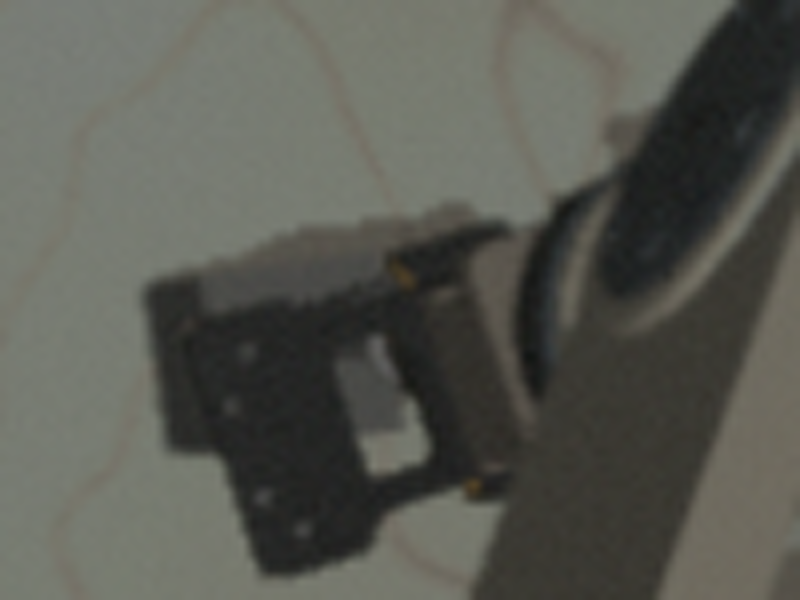

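Request:
arm_command(gripper=[0, 0, 0, 0], slide=[[0, 0, 0], [0, 0, 0], [0, 0, 0], [0, 0, 0]], rot=[[0, 0, 0], [0, 0, 0], [0, 0, 0], [0, 0, 0]])

```text
clock: 4.32
tool_pos: [0.5297, -0.3131, 0.2038]
orientation: [-48.5, 90.0, 147.8]
ft_force: [0.2, 0.1, -0.9]
width: 0.104
```

```bash
python3 - <<'E'
from h import *
np.set_printoptions(precision=4,suppress=True)
o=get_obs();print(o['clock'],o['tool_pos'],o['width']*92)
t=snapshot('scene')[:,:,::-1];crop(t,130,200,75,85,8,'s4.png')
print(go((.4995,-.15,.204)))
E
```

```text
4.3167 [ 0.5297 -0.3131  0.2038] 9.573549774394936
[  0.   -16.5   -1.66]
```

View pics/s4.png

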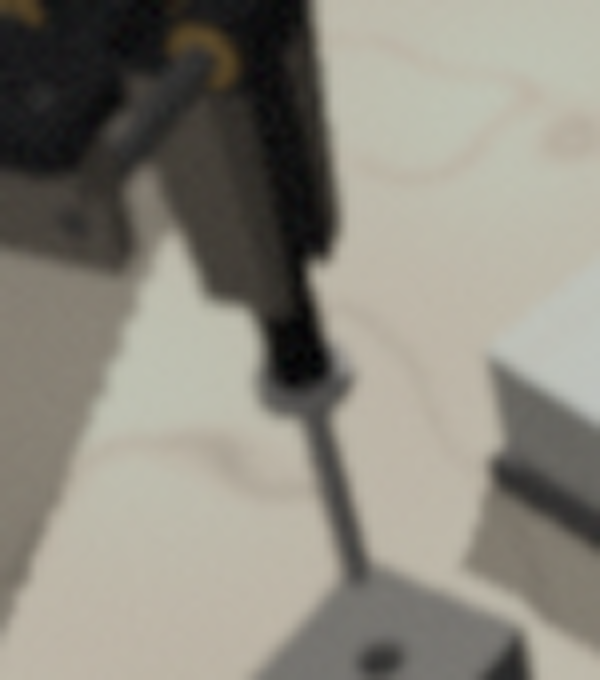

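Request:
arm_command(gripper=[0, 0, 0, 0, 0, 0, 0, 0, 0, 0, 0, 0], slide=[[0, -1, -0.1], [0, -3, -0.3], [0, -5, -0.5], [0, -7, -0.7], [0, -9, -0.9], [0, -11, -1.1], [0, -13, -1.3], [0, -15, -1.5], [0, -16, -1.6], [0, -16.5, -1.66], [0, -16.5, -1.66], [0, -16.5, -1.66]], rot=[[0, 0, 0], [0, 0, 0], [0, 0, 0], [0, 0, 0], [0, 0, 0], [0, 0, 0], [0, 0, 0], [0, 0, 0], [0, 0, 0], [0, 0, 0], [0, 0, 0], [0, 0, 0]])

```text
clock: 5.37
tool_pos: [0.4999, -0.1504, 0.2044]
orientation: [117.3, 90.0, -46.4]
ft_force: [0.1, 0.6, -1.2]
width: 0.107
```

```bash
python3 - <<'E'
from h import *
np.set_printoptions(precision=4,suppress=True)
o=get_obs();print(o['clock'],o['tool_pos'],o['width']*92)
t=snapshot('scene')[:,:,::-1];crop(t,175,160,75,100,6,'s5.png')
p=o['tool_pos'];print(go((.4995,-.15,.204)))
for z in(.194,.199,.119): print(z,proj('scene',[p[0],p[1],z]))
E
```

```text
5.3667 [ 0.4999 -0.1504  0.2044] 9.871930077078797
[ 0.04 -0.08  0.02]
0.194 [[209.3865 199.5764]]
0.199 [[209.1582 197.8636]]
0.119 [[212.6326 223.7919]]
```

View pics/s5.png

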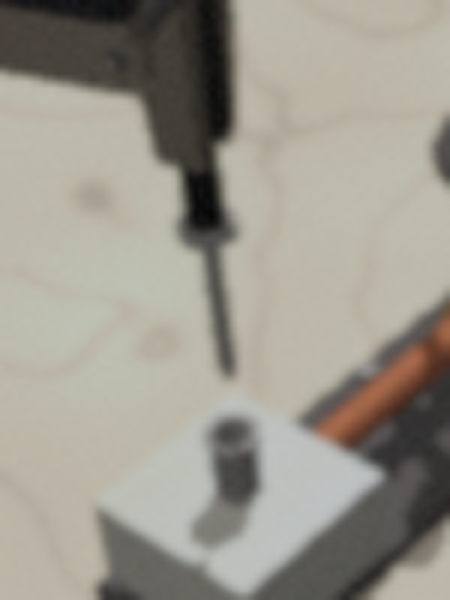

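The tip at (213,223) stands straight above the bore at (214,232). Lowering.

Request:
arm_command(gripper=[0, 0, 0, 0, 0, 0, 0], slide=[[1, 0, 0], [2, 0, 0], [3, 0, 0], [4, 0, 0], [5, 0, 0], [6, 0, 0], [6, 0, 0]], rot=[[0, 0, 0], [0, 0, 0], [0, 0, 0], [0, 0, 0], [0, 0, 0], [0, 0, 0], [0, 0, 0]])

```text
clock: 6.0
tool_pos: [0.4982, -0.1497, 0.1417]
orientation: [-32.8, 89.8, 163.4]
ft_force: [-0.1, 0.7, -1.4]
width: 0.108
```

```bash
python3 - <<'E'
from h import *
np.set_printoptions(precision=4,suppress=True)
o=get_obs();print(o['clock'],o['tool_pos'],o['width']*92,o['ft_force'])
t=snapshot('scene')[:,:,::-1];crop(t,175,160,75,100,6,'s6.png')
E
```

```text
6.0 [ 0.4982 -0.1497  0.1417] 9.946565996666143 [-0.0642  0.7189 -1.3707]
```

View pics/s6.png

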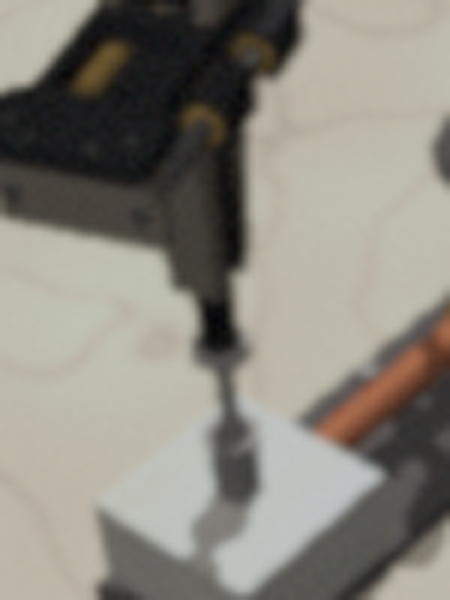

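The rod has entered the bore with no side force. I'll continue down.

Request:
arm_command(gripper=[0, 0, 0, 0, 0, 0, 0, 0], slide=[[0.8, 0, 0], [1.6, 0, 0], [2.4, 0, 0], [3.2, 0, 0], [3.8, 0, 0], [4.2, 0, 0], [4.4, 0, 0], [4.4, 0, 0]], rot=[[0, 0, 0], [0, 0, 0], [0, 0, 0], [0, 0, 0], [0, 0, 0], [0, 0, 0], [0, 0, 0], [0, 0, 0]])

```text
clock: 6.72
tool_pos: [0.4994, -0.15, 0.0998]
orientation: [-32.4, 90.0, 163.9]
ft_force: [-0.3, 0.4, -1.0]
width: 0.104
```

```bash
python3 - <<'E'
from h import *
np.set_printoptions(precision=4,suppress=True)
o=get_obs();print(o['clock'],o['tool_pos'],o['width']*92,o['ft_force'])
t=snapshot('scene')[:,:,::-1];crop(t,175,160,75,100,6,'s7.png')
E
```

```text
6.7167 [ 0.4994 -0.15    0.0998] 9.612963000603608 [-0.2737  0.3777 -0.9919]
```

View pics/s7.png

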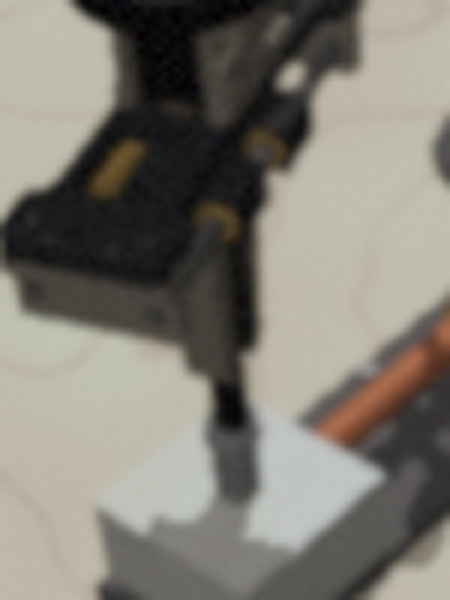

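Request:
arm_command(gripper=[0, 0, 0, 0], slide=[[0.15, 0, 0], [0.3, 0, 0], [0.3, 0, 0], [0.3, 0, 0]], rot=[[0, 0, 0], [0, 0, 0], [0, 0, 0], [0, 0, 0]])

```text
clock: 7.1
tool_pos: [0.5007, -0.1503, 0.0987]
orientation: [151.4, 89.9, -12.4]
ft_force: [-1.8, 1.8, 10.7]
width: 0.109
```

It met 10.7 N at z = 0.0987, and I expected the seat at about 0.099, so the collar is on the rim. Opening.

Request:
arm_command(gripper=[0.7, 0.7, 0.7, 0.7, 0.7, 0.7, 0.7, 0.7], slide=[[0, 0, 0], [0, 0, 0], [0, 0, 0], [0, 0, 0], [0, 0, 0], [0, 0, 0], [0, 0, 0], [0, 0, 0]], rot=[[0, 0, 0], [0, 0, 0], [0, 0, 0], [0, 0, 0], [0, 0, 0], [0, 0, 0], [0, 0, 0], [0, 0, 0]])

```text
clock: 7.77
tool_pos: [0.4996, -0.1501, 0.0972]
orientation: [-57.0, 90.0, 139.3]
ft_force: [0.4, 0.0, -0.5]
width: 0.668
```

Request:
arm_command(gripper=[0.7, 0.7, 0.7, 0.7, 0.7, 0.7, 0.7], slide=[[-1, 0, 0], [-3, 0, 0], [-5, 0, 0], [-7, 0, 0], [-9, 0, 0], [-11, 0, 0], [-11, 0, 0]], rot=[[0, 0, 0], [0, 0, 0], [0, 0, 0], [0, 0, 0], [0, 0, 0], [0, 0, 0], [0, 0, 0]])

```text
clock: 8.35
tool_pos: [0.5019, -0.1508, 0.2119]
orientation: [147.1, 89.6, -16.7]
ft_force: [1.6, -0.6, -0.3]
width: 0.698
```

```bash
python3 - <<'E'
from h import *
np.set_printoptions(precision=4,suppress=True)
o=get_obs();print(o['clock'],o['tool_pos'],o['width']*92,o['ft_force'])
t=snapshot('scene')[:,:,::-1];crop(t,175,165,120,90,6,'s8.png')
for z in (.09,.095,.131):print(proj('scene',[.4995,-.15,z]))
print(go((.5167,.010,.21)))
E
```

```text
8.35 [ 0.5019 -0.1508  0.2119] 64.22268643967519 [ 1.5952 -0.5768 -0.2612]
[[213.7905 232.3097]]
[[213.5918 230.8399]]
[[212.1223 219.9394]]
[ -0.03 -14.97  -6.  ]
```

View pics/s8.png

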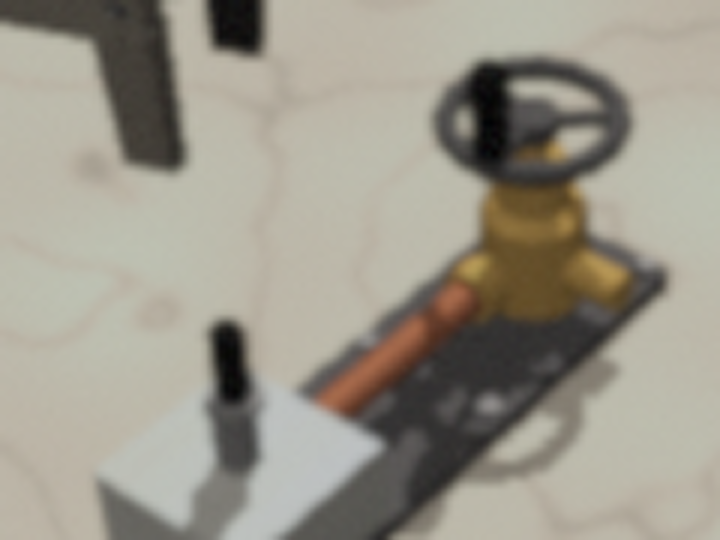

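```bash
python3 - <<'E'
from h import *
np.set_printoptions(precision=4,suppress=True)
S=lambda u,v:((u+.5)/6-.5+175,(v+.5)/6-.5+165)
print(plane('scene',S(490,71),.168),plane('scene',S(490,160),.12))
t=snapshot('scene')[:,:,::-1]
m=(t[165:200,235:290].max(2)<35).astype(np.uint8)
n,l,st,c=cv2.connectedComponentsWithStats(m);print(st,c+[235,165])
p=snapshot('top')[:,:,::-1];crop(p,230,220,130,70,6,'t8.png')
print(get_obs()['tool_pos'],go((.516,.010,.21)))
for X in([.5167,.01,.168],[.5167,.01,.12]):print(proj('top',X))
E
```

```text
[0.5176 0.0091 0.168 ] [0.5168 0.0084 0.12  ]
[[   0    0   55   35 1850]
 [  18   11    7   17   75]] [[262.2308 181.907 ]
 [256.3067 184.2933]]
[ 0.4994 -0.15    0.2072] [ -0.28 -14.9   -6.08]
[[274.4907 253.086 ]]
[[274.7388 253.013 ]]
```

View pics/t8.png

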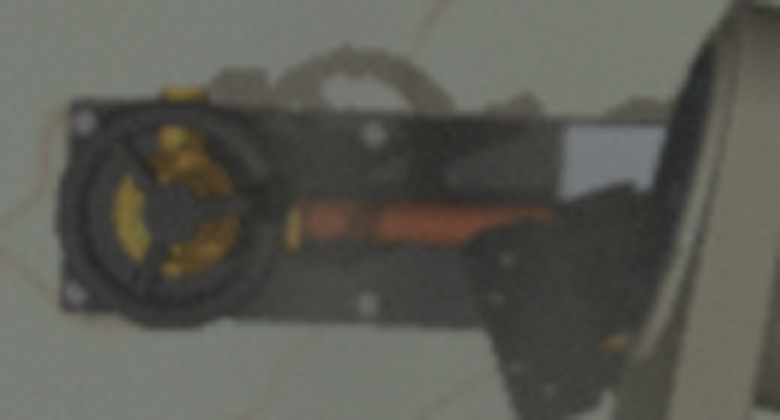

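Request:
arm_command(gripper=[0.7, 0.7, 0.7, 0.7, 0.7, 0.7, 0.7, 0.7, 0.7, 0.7, 0.7], slide=[[0, -1, -0.4], [0, -3, -1.2], [0, -5, -2.1], [0, -7.5, -3.1], [0, -10, -4.1], [0, -12, -5], [0, -14, -5.8], [0, -14.9, -6.2], [0, -14.9, -6.2], [0, -14.9, -6.2], [0, -14.9, -6.2]], rot=[[0, 0, 0], [0, 0, 0], [0, 0, 0], [0, 0, 0], [0, 0, 0], [0, 0, 0], [0, 0, 0], [0, 0, 0], [0, 0, 0], [0, 0, 0], [0, 0, 0]])

```text
clock: 9.42
tool_pos: [0.5171, 0.0096, 0.2069]
orientation: [11.0, 89.9, -152.7]
ft_force: [-0.3, -0.0, 0.2]
width: 0.701
```

```bash
python3 - <<'E'
from h import *
np.set_printoptions(precision=4,suppress=True)
o=get_obs();print(o['clock'],o['tool_pos'],o['qpos'])
t=snapshot('scene')[:,:,::-1];crop(t,215,110,100,100,6,'s9.png')
print(go((.517,.010,.129)))
E
```

```text
9.4167 [0.5171 0.0096 0.2069] [  0.9169   9.3038 105.1735  -0.0261  65.5706  74.6691]
[ 7.8  -0.06 -0.01]
```

View pics/s9.png

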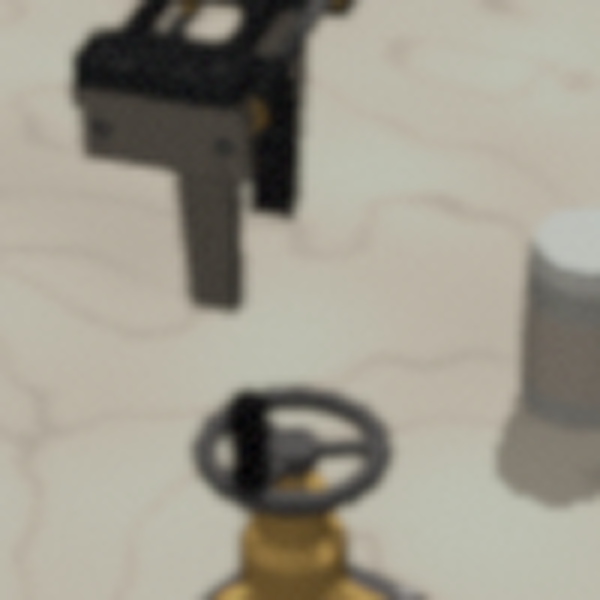

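The fingers straddle the crank, midpoint (246,257) against its top at (248,400) in the crop. Descending and closing.

Request:
arm_command(gripper=[0.7, 0.7, 0.7, 0.7, 0.7, 0.7, 0.7], slide=[[1.5, 0, 0], [3, 0, 0], [4.5, 0, 0], [6, 0, 0], [7, 0, 0], [7.7, 0, 0], [7.7, 0, 0]], rot=[[0, 0, 0], [0, 0, 0], [0, 0, 0], [0, 0, 0], [0, 0, 0], [0, 0, 0], [0, 0, 0]])

```text
clock: 10.05
tool_pos: [0.5166, 0.0097, 0.1291]
orientation: [-13.8, 89.9, -177.6]
ft_force: [0.1, 0.8, 0.4]
width: 0.701
```

Request:
arm_command(gripper=[0, 0, 0, 0, 0, 0, 0, 0, 0, 0], slide=[[0, 0, 0], [0, 0, 0], [0, 0, 0], [0, 0, 0], [0, 0, 0], [0, 0, 0], [0, 0, 0], [0, 0, 0], [0, 0, 0], [0, 0, 0]], rot=[[0, 0, 0], [0, 0, 0], [0, 0, 0], [0, 0, 0], [0, 0, 0], [0, 0, 0], [0, 0, 0], [0, 0, 0], [0, 0, 0], [0, 0, 0]])

```text
clock: 10.88
tool_pos: [0.5179, 0.0093, 0.1305]
orientation: [104.3, 89.9, -59.4]
ft_force: [1.3, -4.9, -0.4]
width: 0.167
```

```bash
python3 - <<'E'
from h import *
np.set_printoptions(precision=4,suppress=True)
o=get_obs();print(o['clock'],o['tool_pos'],o['width']*92,o['ft_force'])
t=snapshot('scene')[:,:,::-1];crop(t,215,130,90,90,6,'s10.png')
E
```

```text
10.8833 [0.5179 0.0093 0.1305] 15.33878764787662 [ 1.2988 -4.9302 -0.356 ]
```

View pics/s10.png

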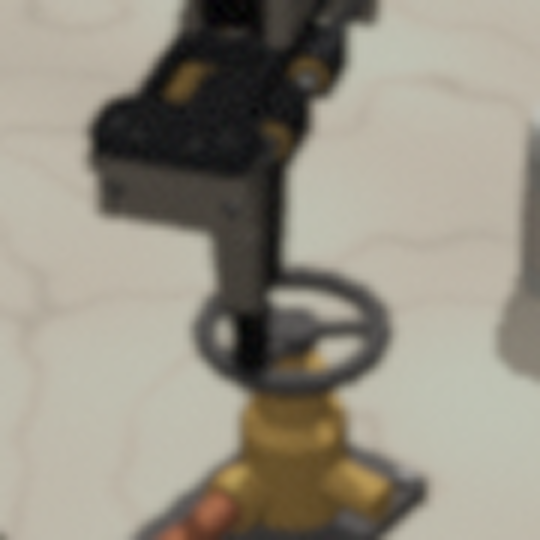

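```bash
cat >> h.py <<'E'
W=np.array([.5115,.0488])
def arc(a0,angs,r=.04,cur=None):
    R=Rt(); c=lambda a:np.array([*(W+r*np.array([np.cos(np.radians(a)),np.sin(np.radians(a))])),0])
    out=[]
    for a in angs:
        d=R.T@(c(a)-c(a0))*100; out.append([0,round(d[1],1),round(d[2],1)])
    return out
def ang():
    o=get_obs(); d=o['tool_pos'][:2]-W; return np.degrees(np.arctan2(d[1],d[0])),np.linalg.norm(d)
E
python3 - <<'E'
from h import *
print(Rt().round(4),ang()); print(arc(-82,[-82-8-12*i for i in range(8)]))
E
```

```text
[[ 1.000e-03  2.805e-01 -9.599e-01]
 [-1.700e-03 -9.599e-01 -2.805e-01]
 [-1.000e+00  1.900e-03 -5.000e-04]] (np.float64(-80.77906850211826), np.float64(0.03999428208757932))
[[0, np.float64(-0.1), np.float64(0.5)], [0, np.float64(-0.4), np.float64(1.3)], [0, np.float64(-0.9), np.float64(2.0)], [0, np.float64(-1.5), np.float64(2.6)], [0, np.float64(-2.2), np.float64(3.0)], [0, np.float64(-3.0), np.float64(3.3)], [0, np.float64(-3.8), np.float64(3.4)], [0, np.float64(-4.7), np.float64(3.4)]]
```

Request:
arm_command(gripper=[0, 0, 0, 0, 0, 0, 0, 0, 0], slide=[[0, -0.1, 0.5], [0, -0.4, 1.3], [0, -0.9, 2.0], [0, -1.5, 2.6], [0, -2.2, 3.0], [0, -3.0, 3.3], [0, -3.8, 3.4], [0, -3.8, 3.4], [0, -3.8, 3.4]], rot=[[0, 0, 0], [0, 0, 0], [0, 0, 0], [0, 0, 0], [0, 0, 0], [0, 0, 0], [0, 0, 0], [0, 0, 0], [0, 0, 0]])

```text
clock: 11.68
tool_pos: [0.4743, 0.0386, 0.1305]
orientation: [-121.5, 89.9, 74.8]
ft_force: [1.9, 3.0, -0.0]
width: 0.166
```

```bash
python3 - <<'E'
from h import *
np.set_printoptions(precision=4,suppress=True)
o=get_obs();print(o['clock'],o['tool_pos'],o['width']*92,o['ft_force'],o['ft_torque'],ang())
t=snapshot('scene')[:,:,::-1];crop(t,215,130,90,90,6,'s11.png')
print(arc(-162,[-168,-174,-180,-183,-186,-189]))
E
```

```text
11.6833 [0.4743 0.0386 0.1305] 15.271984435059089 [ 1.9437  3.0304 -0.0211] [ 0.6671 -0.516  -0.0212] (np.float64(-164.69816239786886), np.float64(0.03860421150047047))
[[0, np.float64(-0.4), np.float64(-0.0)], [0, np.float64(-0.8), np.float64(-0.1)], [0, np.float64(-1.2), np.float64(-0.2)], [0, np.float64(-1.4), np.float64(-0.2)], [0, np.float64(-1.6), np.float64(-0.3)], [0, np.float64(-1.8), np.float64(-0.4)]]
```

View pics/s11.png

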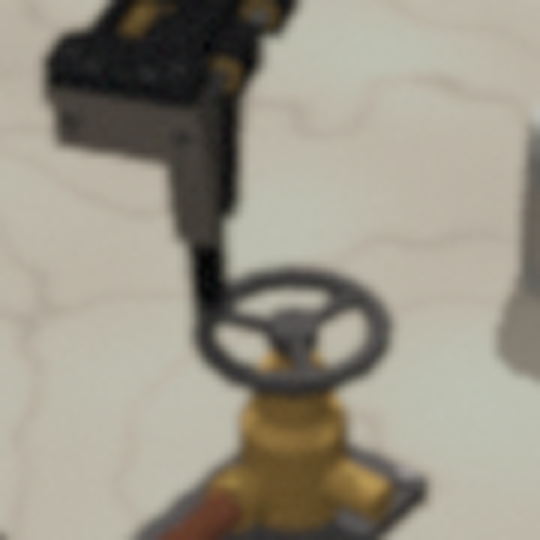

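The wheel follows. I'll creep on to the stop.

Request:
arm_command(gripper=[0, 0, 0, 0, 0], slide=[[0, -0.4, 0], [0, -0.8, -0.1], [0, -1.1, -0.15], [0, -1.1, -0.15], [0, -1.1, -0.15]], rot=[[0, 0, 0], [0, 0, 0], [0, 0, 0], [0, 0, 0], [0, 0, 0]])

```text
clock: 12.15
tool_pos: [0.4729, 0.0485, 0.1305]
orientation: [-171.0, 90.0, 25.3]
ft_force: [4.2, 0.0, 2.1]
width: 0.167
```

Request:
arm_command(gripper=[0, 0, 0, 0], slide=[[0, -0.15, -0.05], [0, -0.3, -0.1], [0, -0.3, -0.1], [0, -0.3, -0.1]], rot=[[0, 0, 0], [0, 0, 0], [0, 0, 0], [0, 0, 0]])

```text
clock: 12.48
tool_pos: [0.4729, 0.0513, 0.1304]
orientation: [155.7, 90.0, -8.1]
ft_force: [5.1, -1.4, 2.8]
width: 0.164
```

```bash
python3 - <<'E'
from h import *
o=get_obs();print(o['clock'],o['tool_pos'],o['width']*92,o['ft_force'],o['ft_torque'],ang())
E
```

```text
12.4833 [0.4729354  0.05131098 0.13043278] 15.116578591957587 [ 5.11646472 -1.39034004  2.77721315] [-0.29484518 -0.87726086 -0.02236307] (np.float64(176.27467412636534), np.float64(0.03864625903248649))
```

Request:
arm_command(gripper=[0, 0, 0, 0], slide=[[0, -0.15, -0.05], [0, -0.3, -0.1], [0, -0.3, -0.1], [0, -0.3, -0.1]], rot=[[0, 0, 0], [0, 0, 0], [0, 0, 0], [0, 0, 0]])

```text
clock: 12.82
tool_pos: [0.473, 0.0523, 0.1304]
orientation: [79.0, 89.8, -84.7]
ft_force: [4.5, -13.2, 3.4]
width: 0.165
```

```bash
python3 - <<'E'
from h import *
o=get_obs();print(o['clock'],o['tool_pos'],o['width']*92,o['ft_force'],ang())
E
```

```text
12.8167 [0.47297111 0.05226782 0.13039819] 15.222810514215734 [  4.47309611 -13.15175498   3.42211626] (np.float64(174.8569127000889), np.float64(0.03868463777728311))
```

Request:
arm_command(gripper=[0, 0, 0, 0], slide=[[0, -0.1, -0.03], [0, -0.1, -0.03], [0, -0.1, -0.03], [0, -0.1, -0.03]], rot=[[0, 0, 0], [0, 0, 0], [0, 0, 0], [0, 0, 0]])

```text
clock: 13.15
tool_pos: [0.473, 0.0525, 0.1304]
orientation: [77.5, 89.7, -86.1]
ft_force: [5.2, -17.6, 3.8]
width: 0.165
```

```bash
python3 - <<'E'
from h import *
o=get_obs();print(o['clock'],o['tool_pos'],o['ft_force'],ang())
t=snapshot('scene')[:,:,::-1];crop(t,215,130,90,90,6,'s12.png')
# commanded est: y ~.0555 ; ring from 175
R=Rt();W=np.array([.5122,.0490])
cmd=np.array([.4727,.0553])
for k in range(2):
  A=[176.6+15*i for i in range(1,13)] if k==0 else None
a0=176.6
c=lambda a:np.array([*(W+.0395*np.array([np.cos(np.radians(a)),np.sin(np.radians(a))])),0])
print([[0]+[round(float(v),1) for v in (R.T@(c(a)-np.array([*cmd,0]))*100)[1:]] for a in A])
print(np.round(R,3))
E
```

```text
13.15 [0.47296408 0.05251358 0.13040034] [  5.24777672 -17.55279941   3.80580984] (np.float64(174.49559467054874), np.float64(0.03871443870795864))Traceback (most recent call last):
  File "<stdin>", line 11, in <module>
TypeError: 'NoneType' object is not iterable
```

View pics/s12.png

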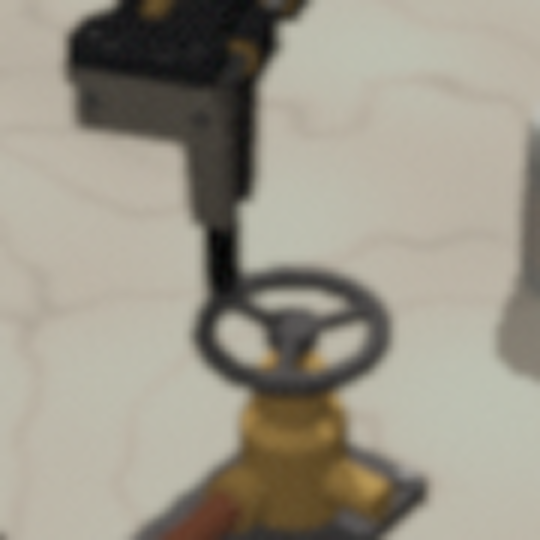

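The wheel is hard on its stop: 17.6 N, at about 176° in the world where I expected 176.6°. Next is the opening arc.

```bash
sed -i 's/^W=.*/W=np.array([.5129,.0491])/' h.py; python3 - <<'E'
from h import *
a=arc(176.6,[176.6+15*i for i in range(1,13)]);print([[float(x) for x in r] for r in a])
# first call relative to overshot command
R=Rt(); d=R.T@np.array([.473-.472,.0515-.0560,0])*100;print(d)
E
```

```text
[[0.0, 1.0, 0.2], [0.0, 2.1, 0.2], [0.0, 3.1, -0.1], [0.0, 3.9, -0.7], [0.0, 4.6, -1.5], [0.0, 5.1, -2.4], [0.0, 5.3, -3.4], [0.0, 5.3, -4.5], [0.0, 5.0, -5.5], [0.0, 4.4, -6.3], [0.0, 3.6, -7.1], [0.0, 2.7, -7.5]]
[0.00237469 0.45994611 0.03072351]
```

Request:
arm_command(gripper=[0, 0, 0, 0, 0, 0, 0, 0, 0, 0, 0, 0], slide=[[0, 1.4, 0.2], [0, 2.5, 0.2], [0, 3.5, -0.1], [0, 4.3, -0.7], [0, 5.0, -1.5], [0, 5.5, -2.4], [0, 5.7, -3.4], [0, 5.7, -4.5], [0, 5.4, -5.5], [0, 4.8, -6.3], [0, 4.0, -7.1], [0, 3.1, -7.5]], rot=[[0, 0, 0], [0, 0, 0], [0, 0, 0], [0, 0, 0], [0, 0, 0], [0, 0, 0], [0, 0, 0], [0, 0, 0], [0, 0, 0], [0, 0, 0], [0, 0, 0], [0, 0, 0]])

```text
clock: 14.2
tool_pos: [0.5531, 0.0465, 0.1304]
orientation: [8.3, 89.9, -155.5]
ft_force: [0.5, -4.5, 6.7]
width: 0.168
```

Request:
arm_command(gripper=[0, 0], slide=[[0, 0, 0], [0, 0, 0]], rot=[[0, 0, 0], [0, 0, 0]])

```text
clock: 14.37
tool_pos: [0.5531, 0.0479, 0.1304]
orientation: [-70.5, 89.9, 125.8]
ft_force: [2.5, 3.0, 5.4]
width: 0.166
```

```bash
python3 - <<'E'
from h import *
o=get_obs();print(o['clock'],o['tool_pos'],o['width']*92,o['ft_force'],ang(),Rt().round(4))
t=snapshot('scene')[:,:,::-1];crop(t,215,130,90,90,6,'s13.png')
E
```

```text
14.3667 [0.5530541  0.04789756 0.13040855] 15.27878635745298 [2.48089258 3.00400133 5.44821525] (np.float64(-1.7152499840730222), np.float64(0.04017210381267057)) [[-9.000e-04  2.801e-01 -9.600e-01]
 [ 1.300e-03 -9.600e-01 -2.801e-01]
 [-1.000e+00 -1.500e-03  5.000e-04]]
```

View pics/s13.png

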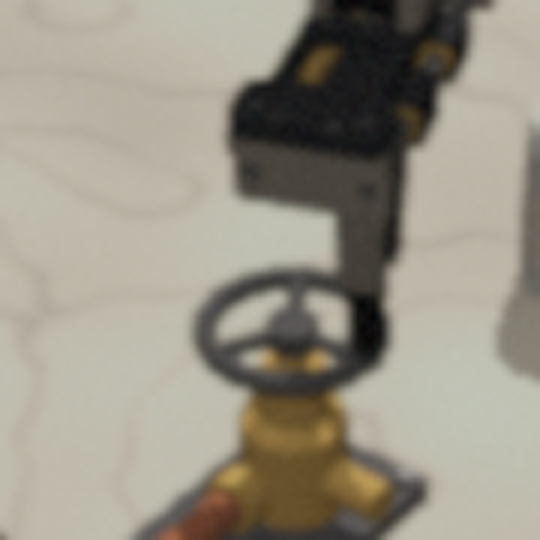

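The half turn is clean: −1.7° against −3.4°, radius 40.2 mm. Second half turn.

Request:
arm_command(gripper=[0, 0, 0, 0, 0, 0, 0, 0, 0, 0, 0, 0], slide=[[0, -1.0, -0.2], [0, -2.1, -0.2], [0, -3.1, 0.1], [0, -3.9, 0.7], [0, -4.6, 1.5], [0, -5.1, 2.4], [0, -5.3, 3.4], [0, -5.3, 4.5], [0, -5.0, 5.5], [0, -4.4, 6.3], [0, -3.6, 7.1], [0, -2.7, 7.5]], rot=[[0, 0, 0], [0, 0, 0], [0, 0, 0], [0, 0, 0], [0, 0, 0], [0, 0, 0], [0, 0, 0], [0, 0, 0], [0, 0, 0], [0, 0, 0], [0, 0, 0], [0, 0, 0]])

```text
clock: 15.42
tool_pos: [0.4731, 0.0521, 0.1304]
orientation: [-113.4, 89.9, 82.9]
ft_force: [3.1, 3.6, 4.5]
width: 0.168
```

Request:
arm_command(gripper=[0, 0], slide=[[0, 0, 0], [0, 0, 0]], rot=[[0, 0, 0], [0, 0, 0]])

```text
clock: 15.58
tool_pos: [0.4731, 0.0511, 0.1303]
orientation: [6.5, 89.9, -157.3]
ft_force: [0.7, -3.1, 6.9]
width: 0.168
```

```bash
python3 - <<'E'
from h import *
o=get_obs();print(o['clock'],o['tool_pos'],o['width']*92,o['ft_force'],ang())
t=snapshot('scene')[:,:,::-1];crop(t,215,130,90,90,6,'s14.png')
E
```

```text
15.5833 [0.47313617 0.05106367 0.13034216] 15.464522645961814 [ 0.6545465  -3.09552291  6.86010889] (np.float64(177.17284777948993), np.float64(0.03981228563886878))
```

View pics/s14.png

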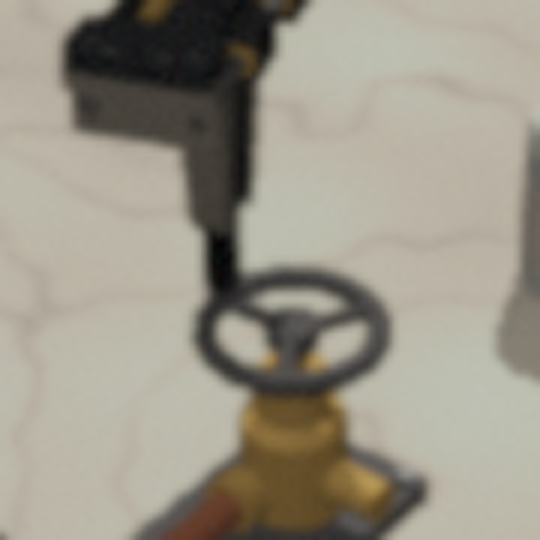

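One turn is done: 177.2°, with the spokes where they were when shut. Now the second turn.

Request:
arm_command(gripper=[0, 0, 0, 0, 0, 0, 0, 0, 0, 0, 0, 0], slide=[[0, 1.0, 0.2], [0, 2.1, 0.2], [0, 3.1, -0.1], [0, 3.9, -0.7], [0, 4.6, -1.5], [0, 5.1, -2.4], [0, 5.3, -3.4], [0, 5.3, -4.5], [0, 5.0, -5.5], [0, 4.4, -6.3], [0, 3.6, -7.1], [0, 2.7, -7.5]], rot=[[0, 0, 0], [0, 0, 0], [0, 0, 0], [0, 0, 0], [0, 0, 0], [0, 0, 0], [0, 0, 0], [0, 0, 0], [0, 0, 0], [0, 0, 0], [0, 0, 0], [0, 0, 0]])

```text
clock: 16.63
tool_pos: [0.5531, 0.0466, 0.1303]
orientation: [10.7, 89.9, -153.0]
ft_force: [-0.1, -4.2, 8.2]
width: 0.171
```

Request:
arm_command(gripper=[0, 0, 0, 0, 0, 0, 0, 0, 0, 0, 0, 0], slide=[[0, -1.0, -0.2], [0, -2.1, -0.2], [0, -3.1, 0.1], [0, -3.9, 0.7], [0, -4.6, 1.5], [0, -5.1, 2.4], [0, -5.3, 3.4], [0, -5.3, 4.5], [0, -5.0, 5.5], [0, -4.4, 6.3], [0, -3.6, 7.1], [0, -2.7, 7.5]], rot=[[0, 0, 0], [0, 0, 0], [0, 0, 0], [0, 0, 0], [0, 0, 0], [0, 0, 0], [0, 0, 0], [0, 0, 0], [0, 0, 0], [0, 0, 0], [0, 0, 0], [0, 0, 0]])

```text
clock: 17.63
tool_pos: [0.4731, 0.0517, 0.1304]
orientation: [-77.7, 89.9, 118.6]
ft_force: [2.8, 4.0, 6.2]
width: 0.165
```

Request:
arm_command(gripper=[0, 0, 0, 0, 0, 0], slide=[[0, 0, 0], [0, 0, 0], [0, 0, 0], [0, 0, 0], [0, 0, 0], [0, 0, 0]], rot=[[0, 0, 0], [0, 0, 0], [0, 0, 0], [0, 0, 0], [0, 0, 0], [0, 0, 0]])

```text
clock: 18.13
tool_pos: [0.4731, 0.0506, 0.1303]
orientation: [14.2, 89.9, -149.6]
ft_force: [0.2, -2.6, 8.8]
width: 0.167
```

```bash
python3 - <<'E'
from h import *
o=get_obs();print(o['clock'],o['tool_pos'],o['width']*92,o['ft_force'],ang(),o['dq'].round(2))
t=snapshot('scene')[:,:,::-1];crop(t,165,130,140,140,4,'s15.png'); cv2.imwrite('pics/full15.png',t)
# bystanders
a=cv2.imread('pics/scene0.png').astype(int)
d=np.abs(a-t).max(2)>40
print([(n,int(d[y:y+h,x:x+w].sum())) for n,x,y,w,h in(('tin',298,140,32,45),('disc',283,268,50,45),('spanner',335,200,45,48))])
E
```

```text
18.1333 [0.47312475 0.05060187 0.13029469] 15.389931579438988 [ 0.16403559 -2.55687538  8.78035902] (np.float64(177.83760560378514), np.float64(0.03980359235369157)) [-0.08 -0.11  0.01  0.03 -0.02  0.04]
[('tin', 0), ('disc', 0), ('spanner', 0)]
```

View pics/s15.png

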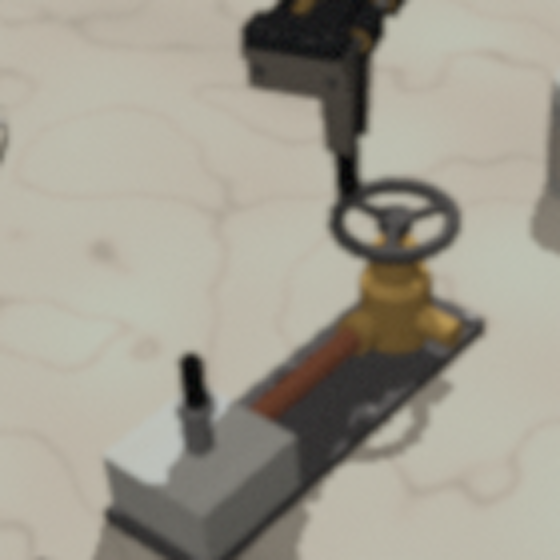

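```bash
python3 -c "
from bench import *
print(close_job())"
```

```text
the job is handed in; nothing more can be done
None
```

I handed the job in at about 18 s on the clock. My last checks agreed with the task, though the hand-in reports no verdict.

- **Dipstick:** I lifted it from the rest block and lowered it into the filler neck until it met about 11 N, at the height where the collar should seat, then let go. The last picture shows it upright with the collar on the rim. I judged that by eye and did not measure it again at the end.
- **Shutting the valve:** I turned the wheel clockwise until it met its stop, with a 17.6 N reaction. The handle then stood at about 175–176° in the world frame, against the 176.6° I expected for shut.
- **Backing off:** I carried the handle round two full turns. It ended at 177.8°, within about 0.06 rad of two turns.
- **Final state:** The fingers are still closed on the crank sleeve at a steady 15.4 mm, and the arm is at rest. The tool centre is 39.8 mm from the wheel's axis (the handle is at 40 mm), and the grasp point is about 3 mm above the middle of the handle.
- **Bystanders:** The tin, disc and spanner show no change between the first and last pictures.

**Odd readings:** The gripper opening read 10–14 mm on the 16 mm dipstick grip and 15.4 mm on the 18 mm sleeve, less than nominal in both cases. I took this to be soft pads, and nothing slipped in the pictures. An upward force of about 9 N also built up at the wrist by the end of the turning. That is well below the limits, so I left it.

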